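Load a sample carrier under the reader's spring clip

ROBOT

A 6-joint arm with a two-finger parallel gripper is mounted at the origin on the work surface. World frame = base frame: x ahead of the robot, y to its left, z up, the work surface at z = 0. Lengths are in m, angles in rad, forces in N, time in s.
With the tool pointing down it reaches from about 0.35 to 0.85 m from the base axis. Payload 8.1 kg.
Tool frame: the origin (TCP) lies midway between the tips of the shut fingers; the grasp point (between the pads) lies 19 mm behind it; z points along the fingers, y is the line along which they close (so a half turn about z gives the same grasp; the last joint's range is limited). The gripper opens to 93 mm and grips with 3 to 60 N. Pads are 15 mm wide; open, the fingers measure 128 mm over their backs; the gripper's body (75 mm by 188 mm) begins 65 mm behind the grasp point.
Start: joints at [1.062, 0.13, 1.488, -0, 1.523, -0.085], TCP at [0.247, 0.547, 0.219] pointing down, gripper open.
Joint ranges: [-2.96, 2.96], [-0.89, 2.26], [0.02, 2.5], [-1.34, 4.48], [0, 2.73], [-2.66, 2.66]. Speed limits (rad/s): [2.39, 2.39, 2.79, 3.14, 3.14, 3.14].

INTERFACE

Orientations are given as a rotation vector (axis times angle).
In Python, from plant import robot, cams gives the robot as it stands. The module is installed in compiled form; this text tells all that it offers.
- The arm moves only by the tool play_rows, never from a script. Its arguments are lists of equal length, an entry for each row: "slide": the shift along the tool's x, y, z scaled (see below), a list of three; "twist": the turn, a rotation vector about the tool's x, y, z scaled (see below), a list of three. A call has exactly 8 rows; each row shifts and turns the commanded pose from where the row before left it, along the tool's axes as they then stand; what a row does not reach is not made up. The controller multiplies each number of a shift by 25 cm and each number of a turn by 60 degrees. A row lasts 1/10 s, in which the tool goes at most 50 mm and 8.59 degrees, less where a joint would pass 70% of its speed; a pose out of reach is approached as far as the arm can. A call with a number of a shift or a turn outside -1 to 1 is refused whole. A call with a gripper value outside its range is refused whole. "fingers" is the closure, from -1 (fully open) to 1 (shut), set as the call begins (left out, the last holds). The fingers move at their own pace and stop on an object; "force" is the grip in N (left out, the last holds). Time passes only in rows, so rows that do not move let the fingers close, or fill a call up. It gives the time, the measured TCP pose, the force, the opening and the grip force at its end, in the units of the state.
- robot.read_state(): the state, without advancing time (a new reading comes with each control period).
- cams.read_camera(name): name is "scene" or "side" or "wrist"; returns (picture, depth): 480x640x3 uint8, red, green, blue; 480x640 float32, m along the optical axis (not along the pixel's ray), 0 where there is no reading.
- cams.get_calibration(name): a dict with "fx", "fy", "cx", "cy" (pixels), "k1" (the pictures are not rectified: a ray, as slopes to the right and down, at radius r is drawn at 1 + k1 r^2 times it, then the intrinsics apply), "world_from_camera" (4x4, takes a point from camera to world coordinates). Camera axes: x right, y down, z forward; pixel columns grow to the right and rows downward; lengths in m; the calibration is good to about 2 mm. A picture is of the moment at which its call begins: read the wrist's pose just before it. get_calibration takes no time and is no camera call; for the wrist camera it gives the pose at the moment of the call.
- robot.close_job(): hands the job in; it is judged then, once.
The state is a dict: "t": time; "q": joint angles; "dq": joint speeds; "joint_torque": joint torques, N m; "tool_pos": TCP position; "orientation": TCP orientation; "force": force on the tool from outside, world axes, zero at the start; "wrist_torque": the same for the moment, N m; "opening": finger opening in m; "gripper_force": force on a finger pad.
Only numpy, scipy, OpenCV 4.12 (cv2) and the standard library are available. Lean on these libraries where they do the work, as an engineer would, in place of code of your own. Each camera call takes 0.05 s, during which the arm holds its last target. There are 200 camera calls.

TASK

Swing up the spring clip of the sample stage until it stays open, then slide the flat sample carrier, front end first and plate flat on the stage, under the lips of the guide rails until you feel it come firmly but gently against the stop. Then bring the clip down by hand so that its foot holds the carrier: never let the clip snap down, and never press hard on the carrier with it. Leave everything else on the bench where it is.

Things in the scene. Friction and masses are not known exactly. Their poses are not given: they have to be found in the camera images.
- stage: Cream sample stage fixed to the bench: slab 200 long (x) x 104 wide x 14 mm high. Origin on its underside, on the centre line, straight below the end stop's face; all stage coordinates here are from it. The carrier slides to +x on its top (z = 14). The slab runs from x = -150 to 50; from x = -150 to -76 it is open. The spring clip is hinged behind the stop
- channel (a point): Entry of the channel, on the slab's top: stage x = -52, y = 0, z = 14. From here to the stop two rails leave a 43 mm wide channel; their lips (y = 16 to 29.5 each side, underside z = 24.5, top z = 27.5) cover the plate's edges, so it must enter from the -x end. Flared guides, x = -76 to -52, about 53 mm apart at their mouth, top z = 24, lead in
- stop: Steel stop across the end of the channel, x = 0 to 8, 51 mm wide, top z = 26. Same origin and axes as the stage. The carrier's front end must come against its face at x = 0. Pressing the carrier on it with over 20 N breaks the glass
- clip_hinge (a point): Hinge axis of the clip, fixed on the stage at x = 24, y = 0, z = 34 mm; the axis runs along the stage's y. The steel arm, 14 mm wide, runs from it to the cross bar; the foot, 12 mm wide, hangs from the arm 32 mm in -x from the hinge, its end 17 mm below the hinge when the clip is down
- clip (a joint): Angle of the spring clip in rad: 0 down on the empty stage, 1.25 at its upper stop, about 0.1 with its foot on the carrier. Over-centre spring: driven down below 0.65, up above 0.65, by about 0.36 N m per rad away from 0.65 (4 N at the bar when down). Let go, it snaps to that end. Over 4 rad/s downward, or over 30 N of foot on carrier, breaks the glass
- clip_bar (a point): Centre of the round black cross bar at the clip's free end, for lifting and lowering it: 12 mm diameter, 24 mm long along the hinge axis; its flat ends are easily pinched from above and can turn between the fingers. With the clip down it lies 58 mm in -x and 14 mm in +z from the hinge (stage x = -34, z = 48)
- carrier_grip (a point): Centre of the grey plastic grip block, 20 long (x) x 22 wide (y) x 18 mm high, standing on the tail of the loose sample carrier: an aluminium plate 84 x 40 x 6 mm with a glass window, 77 to 154 g. Axes: +x to its front end, z up. The plate's underside is 15 mm below this point, its front end 74 mm in +x, its tail end 10 mm in -x
- carrier_front (a point): Middle of the front end of the carrier's plate, on its underside. Axes as the carrier's
- dish_mid (a point): White dish, 76 mm across and 16 mm high, stays where it is; the point is at its middle
- jar_mid (a point): Small amber jar, 48 mm across and 60 mm high, stays where it is; the point is at its middle
- spatula_mid (a point): Steel lab spatula lying on the bench, 160 mm long, stays where it is
- corkring_mid (a point): Cork flask ring, 110 mm across and 28 mm high, stays where it is; the point is at its middle
- stopper_mid (a point): Rubber stopper, 30 mm across and 28 mm high, stays where it is; the point is at its middle
- bottle_mid (a point): Amber reagent bottle, 72 mm across and 170 mm high, stays where it is; the point is at its middle
- beaker_mid (a point): Glass beaker, 80 mm across and 100 mm high, stays where it is; the point is at its middle
Things that resemble listed ones, but are neither listed nor needed, are in the scene too. There is more than one size of the part that bears carrier_grip; the job needs the middle-sized.

How it is judged:
By the outcome, as a careful person would: the job done as asked, in the order asked, and still so for the second after the job is handed in, with the robot touching nothing.
It also fails if it takes over 72 s, if anything falls off the work surface, if the arm or the gripper's body presses on something with over 40 N, if the wrist force passes 120 N, or if a joint passes its speed limit or range.

## Working session

There is one attempt and no reset: what is moved stays moved. The work goes in short steps, Python scripts to look and compute and a tool call to move; the robot and the scene stay as the last step left them, time stands still between calls to the robot, and variables do not carry over. Pictures are saved under pics/ and viewed, at most 14 in all, crops included, and the job is handed in when it is done.

Besides the shell and the picture viewer there is one more tool, called after "Request:" by a JSON object that holds its "op" and its "data". play_rows: Moves the arm, as the interface text tells. Shifts and turns lie within -1 to 1; 1 stands for 25 cm of shift or 60 degrees of turn. Its arguments: {"type":"object","properties":{"slide":{"type":"array"},"twist":{"type":"array"},"fingers":{"type":"number"},"force":{"type":"number"}},"required":["slide","twist"]}

```bash
mkdir -p pics; cat > h.py <<'E'
import numpy as np, cv2
from plant import robot, cams
from scipy.spatial.transform import Rotation as R
def snap(n):
    c=cams.get_calibration(n); im,d=cams.read_camera(n)
    np.savez(f'{n}.npz',im=im,d=d,**{k:np.array(v) for k,v in c.items()}); return im
def load(n): return np.load(f'{n}.npz')
def ray(z,u,v):
    x=(u-z['cx'])/z['fx'];y=(v-z['cy'])/z['fy'];a,b=x,y
    for _ in range(10):
        s=1+z['k1']*(a*a+b*b);a,b=x/s,y/s
    return np.array([a,b,1.])
def px(z,u,v,dep=None,h=None):
    T=z['world_from_camera'];r=T[:3,:3]@ray(z,u,v);o=T[:3,3]
    if h is not None: return o+r*(h-o[2])/r[2]
    if dep is None:
        w=z['d'][int(v)-1:int(v)+2,int(u)-1:int(u)+2];dep=np.median(w[w>0])
    return o+r*dep
def proj(z,P):
    T=z['world_from_camera'];c=T[:3,:3].T@(np.array(P)-T[:3,3]);a,b=c[:2]/c[2]
    s=1+z['k1']*(a*a+b*b);return np.array([z['fx']*a*s+z['cx'],z['fy']*b*s+z['cy']])
def save(n,im): cv2.imwrite(f'pics/{n}.png',im[...,::-1])
E
python3 - <<'E'
from h import *
for n in('scene','side','wrist'):
    save(n,snap(n)); z=load(n); print(n,z['world_from_camera'].round(3).tolist(),z['fx'],z['k1'])
s=robot.read_state();print(s)
E
```

```text
scene [[0.854, 0.388, -0.346, 1.121], [0.52, -0.626, 0.581, -0.908], [0.009, -0.676, -0.737, 1.222], [0.0, 0.0, 0.0, 1.0]] 602.9857197834302 -0.0925971318372448
side [[-0.979, -0.149, 0.142, 0.374], [-0.205, 0.63, -0.749, 1.196], [0.023, -0.762, -0.647, 1.125], [0.0, 0.0, 0.0, 1.0]] 601.3682346101928 -0.02999546840667248
wrist [[0.411, 0.884, 0.224, 0.183], [0.912, -0.397, -0.104, 0.575], [-0.003, 0.247, -0.969, 0.384], [0.0, 0.0, 0.0, 1.0]] 336.88731849352035 -0.06515354282538799
{'t': 0.15, 'q': array([ 1.06161768e+00,  1.31009494e-01,  1.48904215e+00,  2.22874862e-05,
        1.52302948e+00, -8.53986083e-02]), 'dq': array([ 0.00058773, -0.00125151, -0.00331746,  0.00020346,  0.00115856,
       -0.0006388 ]), 'joint_torque': array([ 6.77406861e-04, -5.60470819e+01, -4.92336452e+01,  7.68416002e-02,
        3.03846470e-02, -4.57118017e-05]), 'tool_pos': array([0.24647275, 0.54653664, 0.21780826]), 'orientation': array([-6.60607470e-01, -3.07088328e+00,  2.22494867e-03]), 'force': array([-0.75480026,  0.1065345 ,  0.47562178]), 'wrist_torque': array([ 0.01224221, -0.01696003, -0.04774165]), 'gripper_force': 0.0, 'opening': 0.09313222404470411}
```

View pics/scene.png

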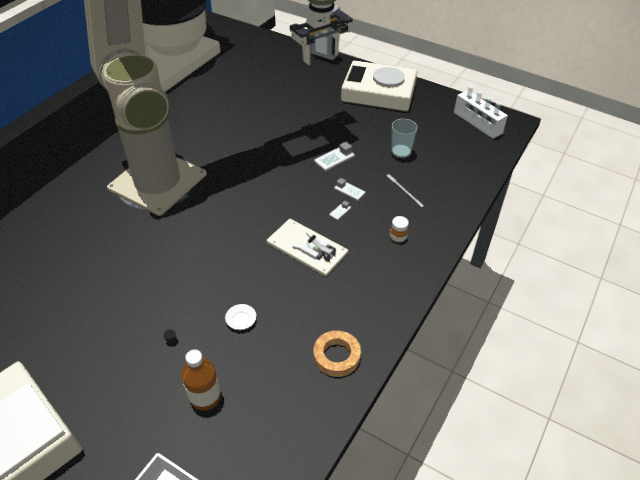

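View pics/side.png

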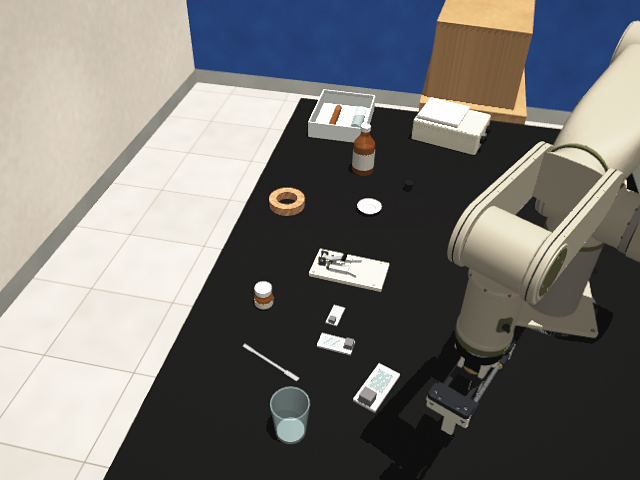

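The scene view shows three carriers, and the side view has the same three at (335,315) small, (336,343) middle and (377,387) large. The stage is at (350,270) in the side view, with the clip at its left end. My choice is the middle one, (336,343). I'll check it in an enlarged crop and measure all three.

```bash
python3 - <<'E'
from h import *
z=load('side');im=z['im']
a=cv2.resize(im[240:300,300:400],(800,480),interpolation=cv2.INTER_CUBIC)
save('crop_stage',a)
b=cv2.resize(im[300:415,300:410],(574,600),interpolation=cv2.INTER_CUBIC)
save('crop_car',b)
E
```

```text
(no output)
```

View pics/crop_stage.png

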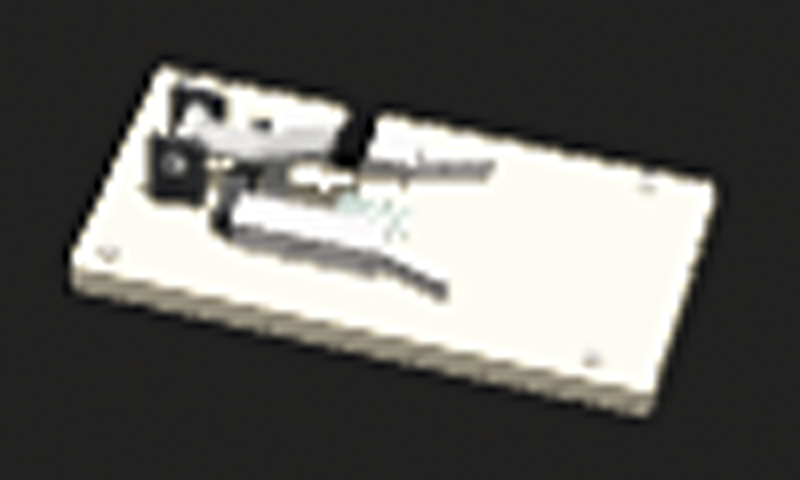

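View pics/crop_car.png

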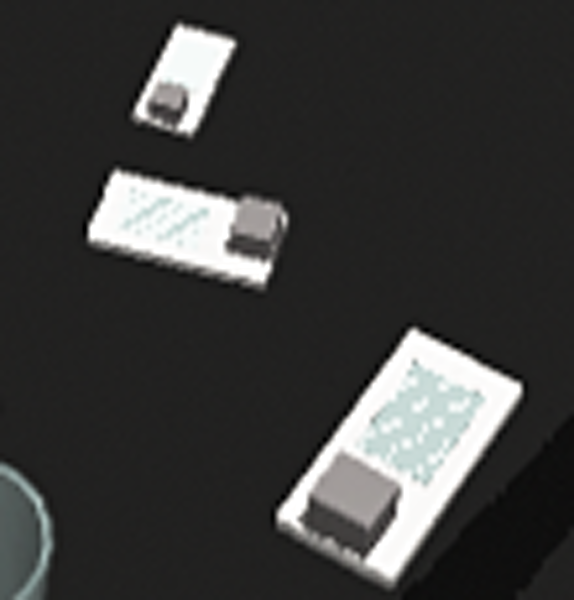

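The crops show the stage slab's top corners at about (160,65), (715,185), (655,390) and (75,268), with the clip down at the left, so +x points image-left. The middle carrier has its plate front-left and its grip at crop (258,220).

```bash
python3 - <<'E'
from h import *
z=load('side')
S=lambda x,y:(300+(x+.5)/8-.5,240+(y+.5)/8-.5)
C=lambda x,y:(300+(x+.5)*110/574-.5,300+(y+.5)*115/600-.5)
st=np.array([px(z,*S(*p),h=.014)for p in[(160,65),(715,185),(655,390),(75,268)]])
print(st.round(4)); print([np.linalg.norm(st[i]-st[i-1]).round(4) for i in range(4)])
fx=(st[0]+st[3]-st[1]-st[2]);yaw=np.arctan2(fx[1],fx[0]);ctr=st.mean(0);o=ctr+.05*np.array([np.cos(yaw),np.sin(yaw),0]);print('stage',ctr,o,np.degrees(yaw))
for nm,pts in dict(small=[(180,24),(237,40),(192,136),(134,115)],mid=[(115,170),(287,215),(268,278),(90,235)],big=[(412,328),(522,388),(395,585),(280,520)]).items():
    q=np.array([px(z,*C(*p),h=.006)for p in pts]);print(nm,q[:,:2].round(3).tolist(),[np.linalg.norm(q[i]-q[i-1]).round(3) for i in range(4)])
    if nm=='mid':
        d=q[0]+q[3]-q[1]-q[2];print(np.degrees(np.arctan2(d[1],d[0])),q.mean(0))
print('grip top',px(z,*C(256,217),h=.024))
# cam depth checks
for p in[(50,60)]:pass
print(px(z,*S(500,280)))
# scene
w=load('scene');save('crop_scene',cv2.resize(w['im'][150:280,260:380],(553,600),interpolation=cv2.INTER_CUBIC))
E
```

```text
[[ 0.6267 -0.0512  0.014 ]
 [ 0.4283 -0.0339  0.014 ]
 [ 0.435   0.0694  0.014 ]
 [ 0.6325  0.0562  0.014 ]]
[np.float64(0.1076), np.float64(0.1992), np.float64(0.1035), np.float64(0.1979)]
stage [0.53064507 0.01013311 0.014     ] [0.58049723 0.00629095 0.014     ] -4.407137474448447
small [[0.546, 0.146], [0.517, 0.15], [0.526, 0.216], [0.556, 0.209]] [np.float64(0.064), np.float64(0.029), np.float64(0.066), np.float64(0.03)]
mid [[0.557, 0.244], [0.474, 0.253], [0.477, 0.291], [0.56, 0.285]] [np.float64(0.041), np.float64(0.083), np.float64(0.038), np.float64(0.084)]
-5.227454542070809 [0.51712079 0.26842389 0.006     ]
big [[0.409, 0.305], [0.357, 0.327], [0.397, 0.438], [0.449, 0.418]] [np.float64(0.12), np.float64(0.056), np.float64(0.119), np.float64(0.056)]
grip top [0.48626324 0.27259928 0.024     ]
[0.49303637 0.02688901 0.01150314]
```

View pics/crop_scene.png

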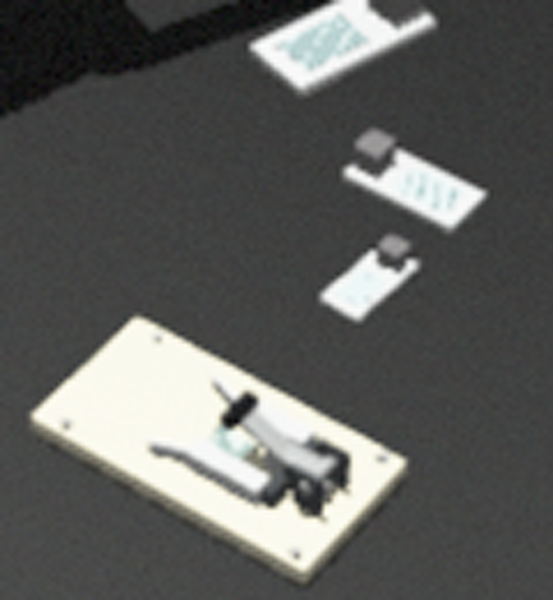

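The scene view agrees: stage clip down at crop (240,410), middle carrier at (415,180). Measured plate sizes confirm the choice (84 x 41 mm, against 65 x 30 and 120 x 56). I'll move the wrist over the stage next.

```bash
cat >> h.py <<'E'
def plan(pos,yaw):
    """twist, then slide in the resulting tool axes, total units"""
    s=robot.read_state();R0=R.from_rotvec(s['orientation'])
    y=np.radians(yaw);Rt=R.from_matrix(np.array([[-np.cos(y),-np.sin(y),0],[-np.sin(y),np.cos(y),0],[0,0,-1]]).T.T) 
    Rt=R.from_matrix(np.column_stack([[-np.cos(y),-np.sin(y),0],[-np.sin(y),np.cos(y),0],[0,0,-1]]))
    tw=(R0.inv()*Rt).as_rotvec();sl=Rt.inv().apply(np.array(pos)-s['tool_pos'])
    print('twist',(np.degrees(tw)/60).round(4),'slide',(sl/.25).round(4),'mm',(sl*1e3).round(1),'F',s['force'].round(1),'t',s['t'])
E
python3 - <<'E'
from h import *
w=load('scene')
C=lambda x,y:(260+(x+.5)*120/553-.5,150+(y+.5)*130/600-.5)
st=np.array([px(w,*C(*p),h=.014)for p in[(303,580-14),(33,418),(138,317),(405,462)]])
print(st[:,:2].round(4).tolist())
plan([.5,.01,.25],-4.5)
E
```

```text
[[0.6243, -0.0462], [0.4309, -0.0334], [0.4377, 0.069], [0.6345, 0.052]]
twist [-0.0014 -0.0004 -0.3297] slide [-1.1794 -2.06   -0.1288] mm [-294.8 -515.   -32.2] F [-0.8  0.1  0.5] t 0.15
```

Request:
{"op": "play_rows", "data": {"slide": [[0,0,0],[0,0,0],[0,0,0],[-0.09,-0.158,-0.01],[-0.09,-0.158,-0.01],[-0.09,-0.158,-0.01],[-0.09,-0.158,-0.01],[-0.09,-0.158,-0.01]], "twist": [[0,0,-0.11],[0,0,-0.11],[0,0,-0.11],[0,0,0],[0,0,0],[0,0,0],[0,0,0],[0,0,0]], "fingers": -1}}

```text
t: 0.95
tool_pos: [0.3436, 0.3396, 0.2309]
orientation: [-0.122, -3.139, 0.0]
force: [1.5, 0.6, -0.0]
opening: 0.0931
gripper_force: 0.0
```

Request:
{"op": "play_rows", "data": {"slide": [[-0.09,-0.158,-0.01],[-0.09,-0.158,-0.01],[-0.09,-0.158,-0.01],[-0.09,-0.158,-0.01],[-0.09,-0.158,-0.01],[-0.09,-0.158,-0.01],[-0.09,-0.158,-0.01],[-0.09,-0.158,-0.01]], "twist": [[0,0,0],[0,0,0],[0,0,0],[0,0,0],[0,0,0],[0,0,0],[0,0,0],[0,0,0]]}}

```text
t: 1.75
tool_pos: [0.4985, 0.0102, 0.2511]
orientation: [0.123, 3.139, 0.0]
force: [0.7, -0.1, -0.5]
opening: 0.093
gripper_force: 0.0
```

```bash
python3 - <<'E'
from h import *
save('w1',snap('wrist'));z=load('wrist');s=robot.read_state();print(s['tool_pos'])
plan([.5,.01,.25],-4.5)
y=np.radians(-4.5);e=np.array([np.cos(y),np.sin(y),0]);f=np.array([-np.sin(y),np.cos(y),0]);o=np.array([.58,.005,0])
for n,(a,b,c) in dict(bar=(-34,0,48),hinge=(24,0,34),c1=(-150,52,14),c2=(-150,-52,14),c3=(50,52,14),c4=(50,-52,14)).items():
  print(n,proj(z,o+(a*e+b*f)/1e3+[0,0,c/1e3]).round(1))
E
```

```text
[0.50057172 0.0044835  0.25127703]
twist [-0.0034  0.0016 -0.003 ] slide [0.004  0.0218 0.0051] mm [1.  5.5 1.3] F [-2.2 -3.6  0.8] t 1.8
bar [317.4 260.7]
hinge [317.3 302.1]
c1 [362.1 156.9]
c2 [273.  156.8]
c3 [356.9 313.9]
c4 [277.6 313.8]
```

View pics/w1.png

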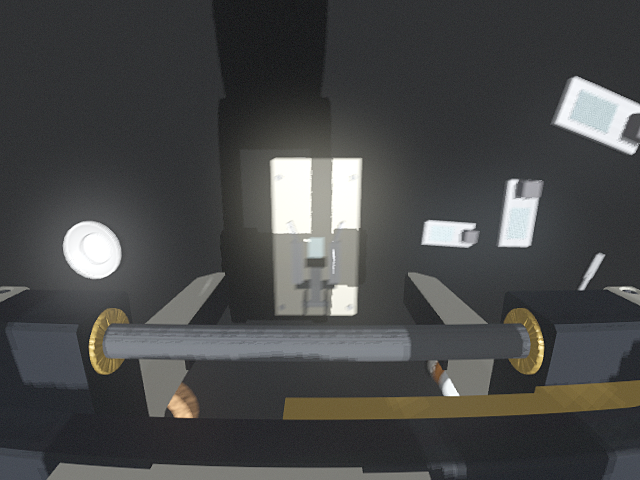

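The wrist picture shows the slab corners at (271,158), (362,158), (357,315) and (275,315), within 2 px of my prediction. The bar is at about (317,240). Dish is at left, carriers at right. I'll go lower over the bar and look from near.

Request:
{"op": "play_rows", "data": {"slide": [[-0.045,0.006,0.13],[-0.045,0.006,0.13],[-0.045,0.006,0.13],[-0.045,0.006,0.13],[0,0,0],[0,0,0],[0,0,0],[0,0,0]], "twist": [[0,0,0],[0,0,0],[0,0,0],[0,0,0],[0,0,0],[0,0,0],[0,0,0],[0,0,0]]}}

```text
t: 2.6
tool_pos: [0.5447, 0.0146, 0.1235]
orientation: [0.123, 3.136, -0.0]
force: [0.4, -1.0, -0.1]
opening: 0.0929
gripper_force: 0.0
```

```bash
python3 - <<'E'
from h import *
im=snap('wrist');z=load('wrist');s=robot.read_state();print(s['tool_pos'],s['orientation'])
y=np.radians(-4.5);e=np.array([np.cos(y),np.sin(y),0]);f=np.array([-np.sin(y),np.cos(y),0]);o=np.array([.58,.005,0])
for n,(a,b,c) in dict(bar=(-34,0,48),barL=(-34,-12,48),barR=(-34,12,48),c1=(-150,52,14),c2=(-150,-52,14),c3=(50,52,14),c4=(50,-52,14),flL=(-76,-26.5,24),flR=(-76,26.5,24),lipL=(-52,-16,27.5),lipR=(-52,16,27.5)).items():
  print(n,proj(z,o+(a*e+b*f)/1e3+[0,0,c/1e3]).round(1))
save('w2',cv2.resize(im[40:360,160:480],(600,600),interpolation=cv2.INTER_CUBIC))
E
```

```text
[0.54456828 0.01458045 0.12333807] [ 1.22608486e-01  3.13583123e+00 -1.51402074e-04]
bar [307.4 253.6]
barL [291.4 253.5]
barR [323.5 253.6]
c1 [375.5  96.4]
c2 [240.5  96.4]
c3 [365.9 331.2]
c4 [252.1 330.9]
flL [274.3 193.6]
flR [341.7 193.6]
lipL [287.8 224.4]
lipR [328.2 224.4]
```

View pics/w2.png

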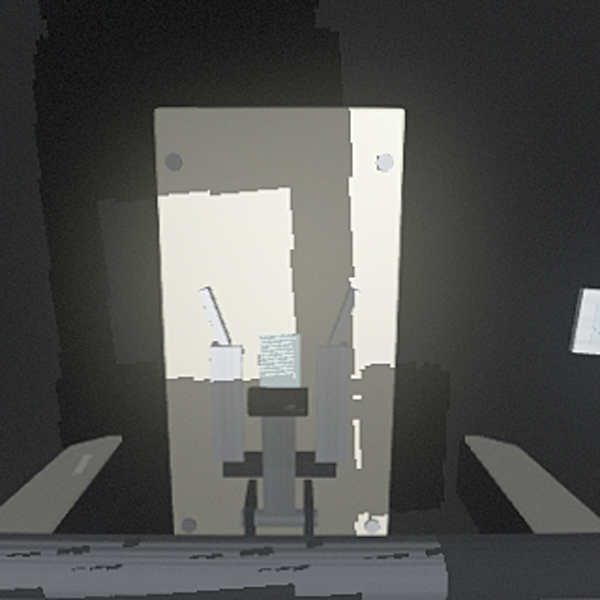

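The close picture shows the bar centre at crop (278,400), about 0.7 mm in +y of my prediction, with the flares and rails at (208..352, 290). So the stage origin is (0.580, 0.0057), yaw -4.5°. Next I descend and pinch the bar.

Request:
{"op": "play_rows", "data": {"slide": [[-0.004,-0.012,0.07],[-0.004,-0.012,0.07],[0,0,0.07],[0,0,0.06],[0,0,0.05],[0,0,0.041],[0,0,0],[0,0,0]], "twist": [[0,0,0],[0,0,0],[0,0,0],[0,0,0],[0,0,0],[0,0,0],[0,0,0],[0,0,0]], "fingers": 0, "force": 20}}

```text
t: 3.45
tool_pos: [0.5452, 0.0085, 0.0311]
orientation: [0.123, 3.139, -0.0]
force: [-0.5, 0.0, 0.9]
opening: 0.0463
gripper_force: 0.0
```

Request:
{"op": "play_rows", "data": {"slide": [[0,0,0],[0,0,0],[0,0,0],[0,0,0],[0,0,0],[0,0,0],[0,0,0],[0,0,0]], "twist": [[0,0,0],[0,0,0],[0,0,0],[0,0,0],[0,0,0],[0,0,0],[0,0,0],[0,0,0]], "fingers": 1, "force": 20}}

```text
t: 4.25
tool_pos: [0.5454, 0.0085, 0.0313]
orientation: [0.123, 3.138, -0.0]
force: [-0.9, 0.5, 4.9]
opening: 0.0238
gripper_force: 20.0
```

```bash
python3 - <<'E'
from h import *
plan([.5461,.0084,.033],-4.5)
r=59.7;a0=np.arctan2(14,58)
p=lambda t:np.array([-r*np.cos(a0+t),r*np.sin(a0+t)])
for ts in(np.linspace(0,1.22,17),np.linspace(1.22,.1,17)):
  d=np.diff([p(t) for t in ts],axis=0);print(np.c_[-d[:,0]/250,-d[:,1]/250].round(4).tolist())
E
```

```text
twist [0.     0.0007 0.0003] slide [-0.0027 -0.     -0.0069] mm [-0.7 -0.  -1.7] F [-0.9  0.5  4.9] t 4.25
[[-0.0049, -0.0175], [-0.0063, -0.0171], [-0.0075, -0.0166], [-0.0088, -0.0159], [-0.01, -0.0152], [-0.0111, -0.0144], [-0.0122, -0.0135], [-0.0132, -0.0126], [-0.0141, -0.0115], [-0.0149, -0.0104], [-0.0157, -0.0093], [-0.0163, -0.008], [-0.0169, -0.0068], [-0.0174, -0.0055], [-0.0177, -0.0041], [-0.018, -0.0028]]
[[0.0165, 0.0025], [0.0163, 0.0036], [0.016, 0.0048], [0.0156, 0.0059], [0.0152, 0.007], [0.0147, 0.008], [0.0141, 0.009], [0.0134, 0.01], [0.0127, 0.0109], [0.0119, 0.0117], [0.011, 0.0125], [0.0101, 0.0133], [0.0092, 0.014], [0.0082, 0.0146], [0.0071, 0.0151], [0.0061, 0.0156]]
```

Opening 23.8 mm, so the bar is held. I'll swing it up along the arc.

Request:
{"op": "play_rows", "data": {"slide": [[-0.005,0,-0.0175],[-0.006,0,-0.017],[-0.0075,0,-0.0165],[-0.009,0,-0.016],[-0.01,0,-0.015],[-0.011,0,-0.0145],[-0.012,0,-0.0135],[-0.013,0,-0.0125]], "twist": [[0,0,0],[0,0,0],[0,0,0],[0,0,0],[0,0,0],[0,0,0],[0,0,0],[0,0,0]]}}

```text
t: 5.05
tool_pos: [0.5636, 0.007, 0.0621]
orientation: [-0.123, -3.139, 0.0]
force: [-3.0, -0.0, -1.1]
opening: 0.0235
gripper_force: 20.0
```

Request:
{"op": "play_rows", "data": {"slide": [[-0.014,0,-0.0115],[-0.015,0,-0.0105],[-0.0155,0,-0.0095],[-0.0165,0,-0.008],[-0.017,0,-0.007],[-0.0175,0,-0.0055],[-0.018,0,-0.004],[-0.018,0,-0.003]], "twist": [[0,0,0],[0,0,0],[0,0,0],[0,0,0],[0,0,0],[0,0,0],[0,0,0],[0,0,0]]}}

```text
t: 5.85
tool_pos: [0.5978, 0.0043, 0.0773]
orientation: [0.123, 3.136, -0.0]
force: [0.5, -0.4, 3.5]
opening: 0.0238
gripper_force: 20.0
```

Request:
{"op": "play_rows", "data": {"slide": [[0,0,0],[0,0,0],[0,0,0],[0,0,0],[0,0,0],[0,0,0],[0,0,0],[0,0,0]], "twist": [[0,0,0],[0,0,0],[0,0,0],[0,0,0],[0,0,0],[0,0,0],[0,0,0],[0,0,0]]}}

```text
t: 6.65
tool_pos: [0.5976, 0.0043, 0.0772]
orientation: [0.123, 3.136, -0.0]
force: [2.2, -1.7, 4.9]
opening: 0.024
gripper_force: 20.0
```

Request:
{"op": "play_rows", "data": {"slide": [[0,0,0],[0,0,0],[0,0,0],[0,0,0],[0,0,-0.05],[0,0,-0.1],[0,0,-0.15],[0,0,-0.15]], "twist": [[0,0,0],[0,0,0],[0,0,0],[0,0,0],[0,0,0],[0,0,0],[0,0,0],[0,0,0]], "fingers": 0}}

```text
t: 7.45
tool_pos: [0.5956, 0.0045, 0.1904]
orientation: [-0.123, -3.138, -0.0]
force: [0.4, -0.5, -0.3]
opening: 0.0468
gripper_force: 0.0
```

```bash
python3 - <<'E'
from h import *
y=np.radians(-5.2);e=np.array([np.cos(y),np.sin(y),0]);g=np.array([.517,.2684,0])-.032*e;print(g)
plan([g[0],g[1],.13],-5.2)
im=snap('side');z=load('side');y=np.radians(-4.5);e=np.array([np.cos(y),np.sin(y),0]);o=np.array([.58,.0057,0])
for t in(0,1.25):
  b=o+e*(24-59.7*np.cos(.237+t))/1e3+[0,0,(34+59.7*np.sin(.237+t))/1e3];print(t,proj(z,b))
save('s2',cv2.resize(im[220:300,290:400],(800,582),interpolation=cv2.INTER_CUBIC))
E
```

```text
[0.4851317  0.27130024 0.        ]
twist [ 0.     -0.0008  0.012 ] slide [0.5369 1.0226 0.2415] mm [134.2 255.7  60.4] F [ 0.4 -0.5 -0.3] t 7.45
0 [344.46991713 256.9176871 ]
1.25 [325.8649489  240.06161687]
```

View pics/s2.png

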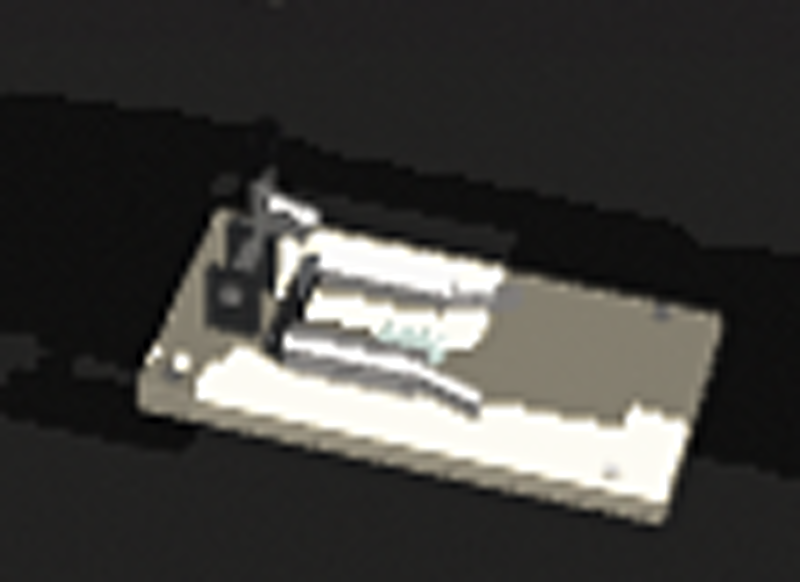

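The picture shows the clip standing open, with its arm at crop (265,190), foot at (290,210), and the channel free. Now to the carrier's grip.

Request:
{"op": "play_rows", "data": {"slide": [[0.0767,0.146,0],[0.0767,0.146,0],[0.0767,0.146,0.04],[0.0767,0.146,0.04],[0.0767,0.146,0.05],[0.0767,0.146,0.05],[0.0767,0.146,0.06],[0,0,0]], "twist": [[0,0,0.012],[0,0,0],[0,0,0],[0,0,0],[0,0,0],[0,0,0],[0,0,0],[0,0,0]]}}

```text
t: 8.3
tool_pos: [0.4818, 0.2745, 0.1271]
orientation: [-0.135, -3.135, -0.0]
force: [-1.2, -1.1, -0.2]
opening: 0.0466
gripper_force: 0.0
```

Request:
{"op": "play_rows", "data": {"slide": [[0,0,0],[0,0,0],[0,0,0],[0,0,0],[0,0,0],[0,0,0],[0,0,0],[0,0,0]], "twist": [[0,0,0],[0,0,0],[0,0,0],[0,0,0],[0,0,0],[0,0,0],[0,0,0],[0,0,0]]}}

```text
t: 9.1
tool_pos: [0.4852, 0.2708, 0.1287]
orientation: [-0.143, -3.138, 0.0]
force: [-0.2, 0.1, -0.1]
opening: 0.0465
gripper_force: 0.0
```

```bash
python3 - <<'E'
from h import *
im=snap('wrist');z=load('wrist');plan([.4851,.2713,.13],-5.2)
y=np.radians(-5.2);e=np.array([np.cos(y),np.sin(y),0]);f=np.array([-np.sin(y),np.cos(y),0]);g=np.array([.4851,.2713,0])
for n,(a,b,c) in dict(griptop=(0,0,24),gL=(0,-11,24),gR=(0,11,24),fL=(74,-20,6),fR=(74,20,6),tL=(-10,-20,6),tR=(-10,20,6)).items():
  print(n,((proj(z,g+(a*e+b*f)/1e3+[0,0,c/1e3])-[220,120])*3).round(1))
save('w3',cv2.resize(im[120:320,220:420],(600,600),interpolation=cv2.INTER_CUBIC))
E
```

```text
twist [-0.     -0.0001 -0.0001] slide [ 0.0003  0.0017 -0.0051] mm [ 0.1  0.4 -1.3] F [-0.1 -0.5 -0.4] t 9.15
griptop [291.3 364.7]
gL [251.6 364.7]
gR [331.1 364.7]
fL [227.  579.5]
fR [354.8 579.6]
tL [222.7 316.1]
tR [359.9 316.2]
```

View pics/w3.png

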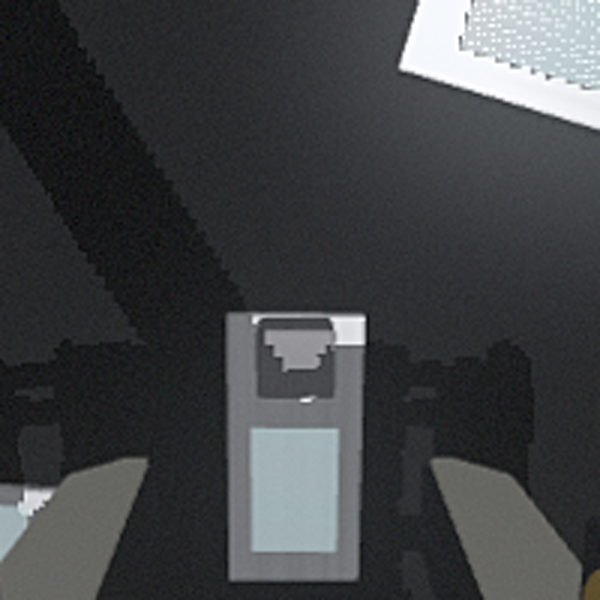

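The plate corners are at (226,313), (367,313), (361,580) and (229,580), so the grip is 1.4 mm further in +y than predicted and the yaw is right. I'll correct for that, descend and grip.

Request:
{"op": "play_rows", "data": {"slide": [[0.002,0.007,0.09],[0,0,0.09],[0,0,0.09],[0,0,0.08],[0,0,0.06],[0,0,0.04],[0,0,0.019],[0,0,0]], "twist": [[0,0,0],[0,0,0],[0,0,0],[0,0,0],[0,0,0],[0,0,0],[0,0,0],[0,0,0]]}}

```text
t: 9.95
tool_pos: [0.4847, 0.2726, 0.0113]
orientation: [-0.143, -3.138, 0.0]
force: [-0.4, -0.6, 0.6]
opening: 0.0465
gripper_force: 0.0
```

Request:
{"op": "play_rows", "data": {"slide": [[0,0,0],[0,0,0],[0,0,0],[0,0,0],[0,0,0],[0,0,0],[0,0,0],[0,0,0]], "twist": [[0,0,0],[0,0,0],[0,0,0],[0,0,0],[0,0,0],[0,0,0],[0,0,0],[0,0,0]], "fingers": 1, "force": 30}}

```text
t: 10.75
tool_pos: [0.4853, 0.2729, 0.0121]
orientation: [0.142, 3.138, 0.001]
force: [-0.8, -1.0, 5.8]
opening: 0.0217
gripper_force: 30.0
```

Request:
{"op": "play_rows", "data": {"slide": [[0,0,-0.02],[0,0,-0.05],[0,0,-0.09],[0,0,-0.09],[0,0,0],[0,0,0],[0,0,0],[0,0,0]], "twist": [[0,0,0],[0,0,0],[0,0,0],[0,0,0],[0,0,0],[0,0,0],[0,0,0],[0,0,0]]}}

```text
t: 11.55
tool_pos: [0.4838, 0.2722, 0.0725]
orientation: [-0.143, -3.136, 0.002]
force: [-0.4, -0.2, -0.6]
opening: 0.0219
gripper_force: 30.0
```

```bash
python3 - <<'E'
from h import *
plan([.4165,.0186,.075],-4.5); print(robot.read_state()['gripper_force'],robot.read_state()['opening'])
E
```

```text
twist [-0.0011 -0.0021 -0.0117] slide [ 0.1888 -1.0325 -0.0099] mm [  47.2 -258.1   -2.5] F [-0.4 -0.2 -0.6] t 11.55
29.981836080551147 0.021872610677913077
```

Request:
{"op": "play_rows", "data": {"slide": [[0.023,-0.1,0],[0.025,-0.14,0],[0.025,-0.15,0],[0.025,-0.15,0],[0.025,-0.15,0],[0.025,-0.14,0],[0.023,-0.12,0],[0.018,-0.0825,0]], "twist": [[0,0,-0.0117],[0,0,0],[0,0,0],[0,0,0],[0,0,0],[0,0,0],[0,0,0],[0,0,0]]}}

```text
t: 12.35
tool_pos: [0.4159, 0.0175, 0.0731]
orientation: [-0.125, -3.138, 0.0]
force: [0.2, -0.3, -0.9]
opening: 0.0216
gripper_force: 30.0
```

Request:
{"op": "play_rows", "data": {"slide": [[0,0,0],[0,0,0],[0,0,0],[0,0,0],[0,0,0],[0,0,0],[0,0,0],[0,0,0]], "twist": [[0,0,0],[0,0,0],[0,0,0],[0,0,0],[0,0,0],[0,0,0],[0,0,0],[0,0,0]]}}

```text
t: 13.15
tool_pos: [0.4172, 0.0193, 0.074]
orientation: [-0.123, -3.139, 0.0]
force: [0.9, -0.1, -1.3]
opening: 0.0218
gripper_force: 30.0
```

```bash
python3 - <<'E'
from h import *
im=snap('wrist');z=load('wrist');s=robot.read_state();plan([.4165,.0186,.0265],-4.5)
y=np.radians(-4.5);e=np.array([np.cos(y),np.sin(y),0]);f=np.array([-np.sin(y),np.cos(y),0]);o=np.array([.58,.0057,0])
for n,(a,b,c) in dict(c1=(-150,52,14),c2=(-150,-52,14),flL=(-76,-26.5,24),flR=(-76,26.5,24),lipL=(-52,-16,27.5),lipR=(-52,16,27.5)).items():
  print(n,((proj(z,o+(a*e+b*f)/1e3+[0,0,c/1e3])-[220,160])*3).round(1))
u=s['tool_pos'][2]-.0115
for b in(-20,20):
  P=s['tool_pos']*[1,1,0]+(74*e+b*f)/1e3+[0,0,u+.006];print('carrier front',((proj(z,P)-[220,160])*3).round(1))
  P=s['tool_pos']*[1,1,0]+(-10*e+b*f)/1e3+[0,0,u+.006];print('tail',((proj(z,P)-[220,160])*3).round(1))
save('w4',cv2.resize(im[160:360,220:420],(600,600),interpolation=cv2.INTER_CUBIC))
E
```

```text
twist [ 0.     -0.      0.0002] slide [ 0.0025 -0.0027  0.19  ] mm [ 0.6 -0.7 47.5] F [ 0.1  0.4 -1.1] t 13.2
c1 [504.8 346.5]
c2 [ 67.7 345.9]
flL [179.2 640.5]
flR [392.6 641. ]
lipL [222.3 730.4]
lipR [349.3 730.7]
carrier front [190.  719.8]
tail [177.6 328.1]
carrier front [387.3 720.2]
tail [400.7 328.4]
```

View pics/w4.png

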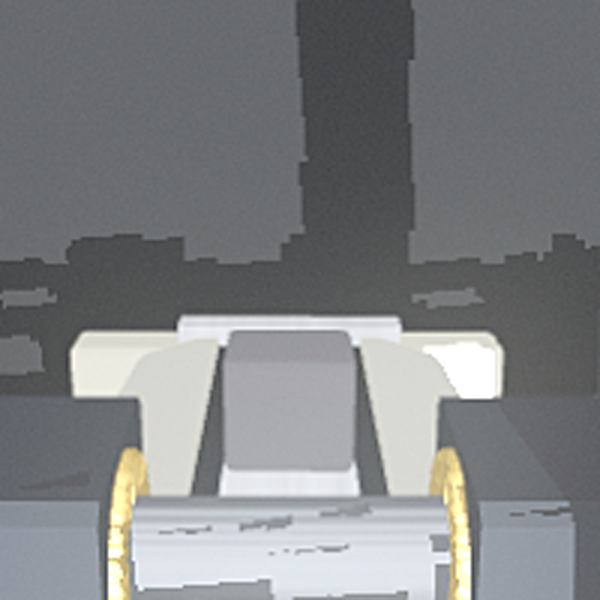

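The plate tail at (180..401, 318) and the slab edge at (72..503, 333) are laterally consistent to about 0.3 mm. I'll lower the carrier onto the open part of the slab.

Request:
{"op": "play_rows", "data": {"slide": [[-0.01,-0.003,0.04],[-0.01,0,0.05],[-0.01,0,0.05],[0,0,0.03],[0,0,0.012],[0,0,0.004],[0,0,0.002],[0,0,0]], "twist": [[0,0,0],[0,0,0],[0,0,0],[0,0,0],[0,0,0],[0,0,0],[0,0,0],[0,0,0]]}}

```text
t: 14.0
tool_pos: [0.425, 0.0178, 0.0274]
orientation: [0.123, 3.138, -0.0]
force: [-0.7, -0.0, -0.7]
opening: 0.0218
gripper_force: 30.0
```

Request:
{"op": "play_rows", "data": {"slide": [[0,0,0.002],[0,0,0.002],[0,0,0],[0,0,0],[0,0,0],[0,0,0],[0,0,0],[0,0,0]], "twist": [[0,0,0],[0,0,0],[0,0,0],[0,0,0],[0,0,0],[0,0,0],[0,0,0],[0,0,0]]}}

```text
t: 14.8
tool_pos: [0.4247, 0.0178, 0.0261]
orientation: [0.123, 3.139, -0.0]
force: [0.4, -0.7, 0.3]
opening: 0.0218
gripper_force: 30.0
```

Slightly lower until contact, then release to settle it flat and regrip lightly.

Request:
{"op": "play_rows", "data": {"slide": [[0,0,0.002],[0,0,0],[0,0,0.002],[0,0,0],[0,0,0],[0,0,0],[0,0,0],[0,0,0]], "twist": [[0,0,0],[0,0,0],[0,0,0],[0,0,0],[0,0,0],[0,0,0],[0,0,0],[0,0,0]]}}

```text
t: 15.6
tool_pos: [0.4247, 0.0178, 0.026]
orientation: [-0.123, -3.139, 0.0]
force: [-6.2, 1.1, 13.6]
opening: 0.0216
gripper_force: 30.0
```

Request:
{"op": "play_rows", "data": {"slide": [[0,0,0],[0,0,0],[0,0,0],[0,0,0],[0,0,0],[0,0,0],[0,0,0],[0,0,0]], "twist": [[0,0,0],[0,0,0],[0,0,0],[0,0,0],[0,0,0],[0,0,0],[0,0,0],[0,0,0]], "fingers": 0.4}}

```text
t: 16.4
tool_pos: [0.4246, 0.0178, 0.025]
orientation: [-0.123, -3.139, -0.0]
force: [0.1, -0.2, -0.1]
opening: 0.0278
gripper_force: 0.0
```

Request:
{"op": "play_rows", "data": {"slide": [[0,0,0],[0,0,0],[0,0,0],[0,0,0],[0,0,0],[0,0,0],[0,0,0],[0,0,0]], "twist": [[0,0,0],[0,0,0],[0,0,0],[0,0,0],[0,0,0],[0,0,0],[0,0,0],[0,0,0]], "fingers": 1, "force": 10}}

```text
t: 17.2
tool_pos: [0.4246, 0.0178, 0.025]
orientation: [0.123, 3.139, -0.0]
force: [0.6, 0.1, -0.6]
opening: 0.022
gripper_force: 10.0
```

```bash
python3 - <<'E'
from h import *
y=np.radians(-4.5);e=np.array([np.cos(y),np.sin(y),0]);o=np.array([.58,.0057,0])
t=o-.084*e;plan([t[0],t[1],.0262],-4.5);t=o-.074*e;plan([t[0],t[1],.0262],-4.5)
E
```

```text
twist [-0.  0.  0.] slide [-0.2874  0.0005 -0.0046] mm [-71.9   0.1  -1.2] F [ 0.6  0.1 -0.6] t 17.2
twist [-0.  0.  0.] slide [-0.3274  0.0005 -0.0046] mm [-81.9   0.1  -1.2] F [ 0.6  0.1 -0.6] t 17.2
```

Seated flat and held at 10 N. I'll slide it in.

Request:
{"op": "play_rows", "data": {"slide": [[-0.02,0,0],[-0.03,0,0],[-0.03,0,0],[-0.03,0,0],[-0.03,0,0],[-0.02,0,0],[0,0,0],[0,0,0]], "twist": [[0,0,0],[0,0,0],[0,0,0],[0,0,0],[0,0,0],[0,0,0],[0,0,0],[0,0,0]]}}

```text
t: 18.0
tool_pos: [0.4646, 0.0147, 0.025]
orientation: [0.123, 3.139, -0.0]
force: [0.7, -0.4, 0.4]
opening: 0.022
gripper_force: 10.0
```

Request:
{"op": "play_rows", "data": {"slide": [[-0.02,0,0],[-0.02,0,0],[-0.02,0,0],[-0.02,0,0],[-0.02,0,0],[0,0,0],[0,0,0],[0,0,0]], "twist": [[0,0,0],[0,0,0],[0,0,0],[0,0,0],[0,0,0],[0,0,0],[0,0,0],[0,0,0]]}}

```text
t: 18.8
tool_pos: [0.4892, 0.0127, 0.0249]
orientation: [-0.123, -3.139, -0.0]
force: [0.7, 0.2, 0.3]
opening: 0.0222
gripper_force: 10.0
```

Request:
{"op": "play_rows", "data": {"slide": [[-0.012,0,0],[-0.012,0,0],[-0.012,0,0],[-0.012,0,0],[0,0,0],[0,0,0],[0,0,0],[0,0,0]], "twist": [[0,0,0],[0,0,0],[0,0,0],[0,0,0],[0,0,0],[0,0,0],[0,0,0],[0,0,0]]}}

```text
t: 19.6
tool_pos: [0.5013, 0.0118, 0.025]
orientation: [-0.123, -3.139, 0.0]
force: [-0.2, -0.2, -0.8]
opening: 0.022
gripper_force: 10.0
```

Request:
{"op": "play_rows", "data": {"slide": [[-0.004,0,0],[0,0,0],[-0.004,0,0],[0,0,0],[-0.004,0,0],[0,0,0],[0,0,0],[0,0,0]], "twist": [[0,0,0],[0,0,0],[0,0,0],[0,0,0],[0,0,0],[0,0,0],[0,0,0],[0,0,0]]}}

```text
t: 20.4
tool_pos: [0.5043, 0.0115, 0.025]
orientation: [0.123, 3.139, -0.0]
force: [-0.3, 0.2, -1.5]
opening: 0.0216
gripper_force: 10.0
```

Request:
{"op": "play_rows", "data": {"slide": [[-0.003,0,0],[0,0,0],[-0.003,0,0],[0,0,0],[0,0,0],[0,0,0],[0,0,0],[0,0,0]], "twist": [[0,0,0],[0,0,0],[0,0,0],[0,0,0],[0,0,0],[0,0,0],[0,0,0],[0,0,0]]}}

```text
t: 21.2
tool_pos: [0.5058, 0.0114, 0.025]
orientation: [-0.123, -3.139, -0.0]
force: [-0.5, 0.5, -1.3]
opening: 0.0218
gripper_force: 10.0
```

Request:
{"op": "play_rows", "data": {"slide": [[-0.002,0,0],[0,0,0],[-0.002,0,0],[0,0,0],[0,0,0],[0,0,0],[0,0,0],[0,0,0]], "twist": [[0,0,0],[0,0,0],[0,0,0],[0,0,0],[0,0,0],[0,0,0],[0,0,0],[0,0,0]]}}

```text
t: 22.0
tool_pos: [0.5068, 0.0113, 0.025]
orientation: [-0.123, -3.139, 0.0]
force: [0.0, 0.5, -1.1]
opening: 0.0226
gripper_force: 10.0
```

Request:
{"op": "play_rows", "data": {"slide": [[-0.002,0,0],[0,0,0],[-0.002,0,0],[0,0,0],[0,0,0],[0,0,0],[0,0,0],[0,0,0]], "twist": [[0,0,0],[0,0,0],[0,0,0],[0,0,0],[0,0,0],[0,0,0],[0,0,0],[0,0,0]]}}

```text
t: 22.8
tool_pos: [0.5068, 0.0114, 0.0249]
orientation: [-0.123, -3.137, -0.0]
force: [-7.3, 0.5, 6.4]
opening: 0.0214
gripper_force: 10.0
```

Request:
{"op": "play_rows", "data": {"slide": [[-0.002,0,0],[0,0,0],[-0.002,0,0],[0,0,0],[0,0,0],[0,0,0],[0,0,0],[0,0,0]], "twist": [[0,0,0],[0,0,0],[0,0,0],[0,0,0],[0,0,0],[0,0,0],[0,0,0],[0,0,0]]}}

```text
t: 23.6
tool_pos: [0.5071, 0.0113, 0.0248]
orientation: [-0.123, -3.135, -0.0]
force: [-9.9, 0.2, 8.3]
opening: 0.0217
gripper_force: 10.0
```

Force built to 10 N with the tool stopped, so the carrier is at the stop. I'll ease off, open and rise.

Request:
{"op": "play_rows", "data": {"slide": [[0.003,0,0],[0.003,0,0],[0,0,0],[0,0,0],[0,0,0],[0,0,0],[0,0,0],[0,0,0]], "twist": [[0,0,0],[0,0,0],[0,0,0],[0,0,0],[0,0,0],[0,0,0],[0,0,0],[0,0,0]]}}

```text
t: 24.4
tool_pos: [0.5071, 0.0113, 0.0249]
orientation: [-0.123, -3.139, -0.0]
force: [-3.1, 0.5, -0.6]
opening: 0.022
gripper_force: 10.0
```

Request:
{"op": "play_rows", "data": {"slide": [[0,0,0],[0,0,0],[0,0,0],[0,0,0],[0,0,-0.02],[0,0,-0.06],[0,0,-0.1],[0,0,-0.12]], "twist": [[0,0,0],[0,0,0],[0,0,0],[0,0,0],[0,0,0],[0,0,0],[0,0,0],[0,0,0]], "fingers": 0.2}}

```text
t: 25.2
tool_pos: [0.5064, 0.0113, 0.1001]
orientation: [-0.123, -3.137, -0.0]
force: [1.0, 0.2, 0.1]
opening: 0.0371
gripper_force: 0.0
```

Request:
{"op": "play_rows", "data": {"slide": [[0,0,-0.16],[0,0,-0.16],[0,0,0],[0,0,0],[0,0,0],[0,0,0],[0,0,0],[0,0,0]], "twist": [[0,0,0],[0,0,0],[0,0,0],[0,0,0],[0,0,0],[0,0,0],[0,0,0],[0,0,0]], "fingers": 0}}

```text
t: 26.0
tool_pos: [0.5068, 0.0113, 0.1791]
orientation: [-0.123, -3.138, -0.0]
force: [0.9, -0.6, -0.3]
opening: 0.0466
gripper_force: 0.0
```

```bash
python3 - <<'E'
from h import *
im=snap('wrist');z=load('wrist');s=robot.read_state()
y=np.radians(-4.5);e=np.array([np.cos(y),np.sin(y),0]);f=np.array([-np.sin(y),np.cos(y),0]);o=np.array([.58,.0057,0])
for n,(a,b,c) in dict(gripL=(-74,-11,38),gripR=(-74,11,38),tailL=(-84,-20,20),tailR=(-84,20,20),barup=(19,0,93.5),c1=(-150,52,14),c2=(-150,-52,14)).items():
  print(n,((proj(z,o+(a*e+b*f)/1e3+[0,0,c/1e3])-[220,100])*2.5).round(1))
save('w5',cv2.resize(im[100:340,220:420],(500,600),interpolation=cv2.INTER_CUBIC))
t=o+.017*e;plan([t[0],t[1],.0772+.1],-4.5)
E
```

```text
gripL [212.2 329.3]
gripR [271.1 329.4]
tailL [190.6 294.4]
tailR [292.7 294.5]
barup [241.3 632.7]
c1 [378.1 121.5]
c2 [105.6 121.3]
twist [-0.     -0.0012 -0.    ] slide [-0.361   0.0005  0.0084] mm [-90.3   0.1   2.1] F [ 0.1  0.4 -1. ] t 26.05
```

View pics/w5.png

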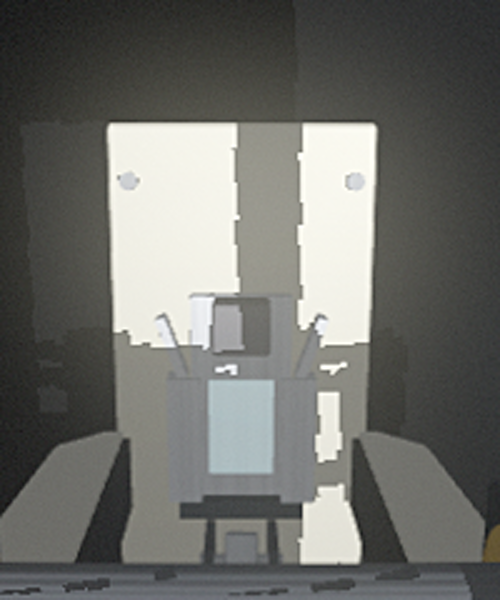

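The plate tail is at row 294 against 294.4 predicted for a seated carrier, straight between the rails under the lips. Now the clip bar.

Request:
{"op": "play_rows", "data": {"slide": [[-0.1,0,0],[-0.14,0,0],[-0.131,0.0005,0],[0,0,0],[0,0,0.1],[0,0,0.12],[0,0,0.1],[0,0,0.06]], "twist": [[0,0,0],[0,0,0],[0,0,0],[0,0,0],[0,0,0],[0,0,0],[0,0,0],[0,0,0]]}}

```text
t: 26.85
tool_pos: [0.5978, 0.0043, 0.0824]
orientation: [-0.123, -3.136, -0.0]
force: [-0.5, 0.4, -0.4]
opening: 0.0465
gripper_force: 0.0
```

Request:
{"op": "play_rows", "data": {"slide": [[0,0,0.026],[0,0,0],[0,0,0],[0,0,0],[0,0,0],[0,0,0],[0,0,0],[0,0,0]], "twist": [[0,0,0],[0,0,0],[0,0,0],[0,0,0],[0,0,0],[0,0,0],[0,0,0],[0,0,0]]}}

```text
t: 27.65
tool_pos: [0.5998, 0.0042, 0.0786]
orientation: [0.123, 3.139, -0.0]
force: [-0.2, 1.0, 0.0]
opening: 0.0466
gripper_force: 0.0
```

Request:
{"op": "play_rows", "data": {"slide": [[0,0,0],[0,0,0],[0,0,0],[0,0,0],[0,0,0],[0,0,0],[0,0,0],[0,0,0]], "twist": [[0,0,0],[0,0,0],[0,0,0],[0,0,0],[0,0,0],[0,0,0],[0,0,0],[0,0,0]], "fingers": 1, "force": 20}}

```text
t: 28.45
tool_pos: [0.5997, 0.0041, 0.0785]
orientation: [-0.123, -3.139, 0.0]
force: [-0.6, -1.0, -0.6]
opening: 0.024
gripper_force: 20.0
```

```bash
python3 - <<'E'
import numpy as np
p=lambda t:np.array([-59.7*np.cos(.237+t),59.7*np.sin(.237+t)])
d=np.diff([p(t) for t in np.linspace(1.25,.17,25)],axis=0);print(np.c_[-d[:,0]/250,0*d[:,0],-d[:,1]/250].round(4).tolist())
print((p(.17)-p(1.25)))
E
```

```text
[[0.0107, -0.0, 0.0011], [0.0106, -0.0, 0.0016], [0.0105, -0.0, 0.0021], [0.0104, -0.0, 0.0026], [0.0103, -0.0, 0.003], [0.0102, -0.0, 0.0035], [0.01, -0.0, 0.0039], [0.0098, -0.0, 0.0044], [0.0096, -0.0, 0.0048], [0.0094, -0.0, 0.0053], [0.0091, -0.0, 0.0057], [0.0089, -0.0, 0.0061], [0.0086, -0.0, 0.0065], [0.0083, -0.0, 0.0069], [0.008, -0.0, 0.0072], [0.0076, -0.0, 0.0076], [0.0073, -0.0, 0.0079], [0.0069, -0.0, 0.0082], [0.0065, -0.0, 0.0085], [0.0062, -0.0, 0.0088], [0.0057, -0.0, 0.0091], [0.0053, -0.0, 0.0093], [0.0049, -0.0, 0.0096], [0.0045, -0.0, 0.0098]]
[-49.82646941 -35.85790746]
```

Request:
{"op": "play_rows", "data": {"slide": [[0.0107,0,0.001],[0.0106,0,0.0016],[0.0105,0,0.0021],[0.0104,0,0.0026],[0.0103,0,0.003],[0.0102,0,0.0035],[0.01,0,0.004],[0.0098,0,0.0044]], "twist": [[0,0,0],[0,0,0],[0,0,0],[0,0,0],[0,0,0],[0,0,0],[0,0,0],[0,0,0]]}}

```text
t: 29.25
tool_pos: [0.5799, 0.0057, 0.074]
orientation: [0.123, 3.137, -0.0]
force: [1.3, -0.0, 6.7]
opening: 0.0236
gripper_force: 20.0
```

Request:
{"op": "play_rows", "data": {"slide": [[0.0096,0,0.0048],[0.0094,0,0.0053],[0.009,0,0.0057],[0.009,0,0.006],[0.0086,0,0.0065],[0.0083,0,0.007],[0.008,0,0.0072],[0.0076,0,0.0076]], "twist": [[0,0,0],[0,0,0],[0,0,0],[0,0,0],[0,0,0],[0,0,0],[0,0,0],[0,0,0]]}}

```text
t: 30.05
tool_pos: [0.5609, 0.0072, 0.0602]
orientation: [-0.123, -3.137, -0.0]
force: [-3.3, -0.9, 5.7]
opening: 0.0235
gripper_force: 20.0
```

Request:
{"op": "play_rows", "data": {"slide": [[0.0073,0,0.008],[0.007,0,0.0082],[0.0065,0,0.0085],[0.006,0,0.0088],[0.0057,0,0.009],[0.0053,0,0.0093],[0.005,0,0.0096],[0.0045,0,0.0098]], "twist": [[0,0,0],[0,0,0],[0,0,0],[0,0,0],[0,0,0],[0,0,0],[0,0,0],[0,0,0]]}}

```text
t: 30.85
tool_pos: [0.5499, 0.0081, 0.0422]
orientation: [-0.123, -3.139, -0.0]
force: [-2.7, -0.7, 0.1]
opening: 0.0233
gripper_force: 20.0
```

Request:
{"op": "play_rows", "data": {"slide": [[0,0,0],[0,0,0],[0,0,0],[0,0,0],[0,0,0],[0,0,0],[0,0,0],[0,0,0]], "twist": [[0,0,0],[0,0,0],[0,0,0],[0,0,0],[0,0,0],[0,0,0],[0,0,0],[0,0,0]]}}

```text
t: 31.65
tool_pos: [0.5501, 0.0081, 0.0426]
orientation: [-0.123, -3.139, -0.0]
force: [-1.7, 0.7, -2.2]
opening: 0.0237
gripper_force: 20.0
```

Request:
{"op": "play_rows", "data": {"slide": [[0.001,0,0.0027],[0,0,0],[0.001,0,0.0027],[0,0,0],[0.001,0,0.0027],[0,0,0],[0,0,0],[0,0,0]], "twist": [[0,0,0],[0,0,0],[0,0,0],[0,0,0],[0,0,0],[0,0,0],[0,0,0],[0,0,0]]}}

```text
t: 32.45
tool_pos: [0.5494, 0.0081, 0.0406]
orientation: [-0.123, -3.139, -0.0]
force: [-3.3, 1.0, 0.2]
opening: 0.0236
gripper_force: 20.0
```

Request:
{"op": "play_rows", "data": {"slide": [[0.001,0,0.0025],[0,0,0],[0.001,0,0.0025],[0,0,0],[0,0,0],[0,0,0],[0,0,0],[0,0,0]], "twist": [[0,0,0],[0,0,0],[0,0,0],[0,0,0],[0,0,0],[0,0,0],[0,0,0],[0,0,0]]}}

```text
t: 33.25
tool_pos: [0.5489, 0.0082, 0.0394]
orientation: [0.123, 3.139, 0.0]
force: [-3.2, 1.0, -1.1]
opening: 0.0233
gripper_force: 20.0
```

Request:
{"op": "play_rows", "data": {"slide": [[0.001,0,0.0022],[0,0,0],[0,0,0],[0,0,0],[0,0,0],[0,0,0],[0,0,0],[0,0,0]], "twist": [[0,0,0],[0,0,0],[0,0,0],[0,0,0],[0,0,0],[0,0,0],[0,0,0],[0,0,0]]}}

```text
t: 34.05
tool_pos: [0.5487, 0.0082, 0.0389]
orientation: [0.123, 3.139, 0.0]
force: [-2.0, 0.2, -2.1]
opening: 0.0239
gripper_force: 20.0
```

Request:
{"op": "play_rows", "data": {"slide": [[0.001,0,0.0022],[0,0,0],[0,0,0],[0,0,0],[0,0,0],[0,0,0],[0,0,0],[0,0,0]], "twist": [[0,0,0],[0,0,0],[0,0,0],[0,0,0],[0,0,0],[0,0,0],[0,0,0],[0,0,0]]}}

```text
t: 34.85
tool_pos: [0.5485, 0.0082, 0.0383]
orientation: [0.123, 3.139, -0.0]
force: [0.3, 0.6, -1.9]
opening: 0.0235
gripper_force: 20.0
```

Request:
{"op": "play_rows", "data": {"slide": [[0.001,0,0.0022],[0,0,0],[0,0,0],[0,0,0],[0,0,0],[0,0,0],[0,0,0],[0,0,0]], "twist": [[0,0,0],[0,0,0],[0,0,0],[0,0,0],[0,0,0],[0,0,0],[0,0,0],[0,0,0]]}}

```text
t: 35.65
tool_pos: [0.5483, 0.0082, 0.0378]
orientation: [0.123, 3.139, -0.0]
force: [2.2, 0.3, -2.5]
opening: 0.0238
gripper_force: 20.0
```

Request:
{"op": "play_rows", "data": {"slide": [[0.0005,0,0.002],[0,0,0],[0,0,0],[0,0,0],[0,0,0],[0,0,0],[0,0,0],[0,0,0]], "twist": [[0,0,0],[0,0,0],[0,0,0],[0,0,0],[0,0,0],[0,0,0],[0,0,0],[0,0,0]]}}

```text
t: 36.45
tool_pos: [0.5481, 0.0082, 0.0372]
orientation: [0.123, 3.139, -0.0]
force: [1.6, 0.4, -2.6]
opening: 0.0236
gripper_force: 20.0
```

Request:
{"op": "play_rows", "data": {"slide": [[0.0005,0,0.0022],[0,0,0],[0,0,0],[0,0,0],[0,0,0],[0,0,0],[0,0,0],[0,0,0]], "twist": [[0,0,0],[0,0,0],[0,0,0],[0,0,0],[0,0,0],[0,0,0],[0,0,0],[0,0,0]]}}

```text
t: 37.25
tool_pos: [0.5479, 0.0082, 0.0368]
orientation: [0.123, 3.139, -0.0]
force: [-0.5, 1.2, 1.0]
opening: 0.0237
gripper_force: 20.0
```

Request:
{"op": "play_rows", "data": {"slide": [[0.0005,0,0.0022],[0,0,0],[0,0,0],[0,0,0],[0,0,0],[0,0,0],[0,0,0],[0,0,0]], "twist": [[0,0,0],[0,0,0],[0,0,0],[0,0,0],[0,0,0],[0,0,0],[0,0,0],[0,0,0]]}}

```text
t: 38.05
tool_pos: [0.5478, 0.0082, 0.0365]
orientation: [0.123, 3.139, -0.0]
force: [-1.9, 0.5, 5.3]
opening: 0.0241
gripper_force: 20.0
```

The foot has come onto the carrier: Fz went from -2.6 to +5.3 N. I'll ease off slightly, open and rise.

Request:
{"op": "play_rows", "data": {"slide": [[0,0,-0.0014],[0,0,0],[0,0,0],[0,0,0],[0,0,0],[0,0,0],[0,0,0],[0,0,0]], "twist": [[0,0,0],[0,0,0],[0,0,0],[0,0,0],[0,0,0],[0,0,0],[0,0,0],[0,0,0]]}}

```text
t: 38.85
tool_pos: [0.5479, 0.0082, 0.0365]
orientation: [0.123, 3.139, -0.0]
force: [-1.1, 0.6, 4.3]
opening: 0.0236
gripper_force: 20.0
```

Request:
{"op": "play_rows", "data": {"slide": [[0,0,0],[0,0,0],[0,0,0],[0,0,0],[0,0,0],[0,0,0],[0,0,0],[0,0,0]], "twist": [[0,0,0],[0,0,0],[0,0,0],[0,0,0],[0,0,0],[0,0,0],[0,0,0],[0,0,0]], "fingers": 0.1}}

```text
t: 39.65
tool_pos: [0.5478, 0.0082, 0.0365]
orientation: [0.123, 3.139, -0.0]
force: [-0.1, 0.3, 0.1]
opening: 0.0418
gripper_force: 0.0
```

Request:
{"op": "play_rows", "data": {"slide": [[0,0,-0.02],[0,0,-0.06],[0,0,-0.1],[0,0,-0.15],[0,0,-0.15],[0,0,0],[0,0,0],[0,0,0]], "twist": [[0,0,0],[0,0,0],[0,0,0],[0,0,0],[0,0,0],[0,0,0],[0,0,0],[0,0,0]]}}

```text
t: 40.45
tool_pos: [0.5472, 0.0083, 0.156]
orientation: [-0.123, -3.138, -0.0]
force: [0.6, -0.5, 0.4]
opening: 0.0419
gripper_force: 0.0
```

```bash
python3 - <<'E'
from h import *
im=snap('wrist');z=load('wrist')
y=np.radians(-4.5);e=np.array([np.cos(y),np.sin(y),0]);f=np.array([-np.sin(y),np.cos(y),0]);o=np.array([.58,.0057,0])
for n,(a,b,c) in dict(tailL=(-84,-20,20),tailR=(-84,20,20),bar=(-32.3,0,53.7)).items():
  print(n,((proj(z,o+(a*e+b*f)/1e3+[0,0,c/1e3])-[220,100])*2.5).round(1))
save('w6',cv2.resize(im[100:340,220:420],(500,600),interpolation=cv2.INTER_CUBIC))
E
```

```text
tailL [184.9 192.7]
tailR [297.9 192.8]
bar [241.2 358. ]
```

View pics/w6.png

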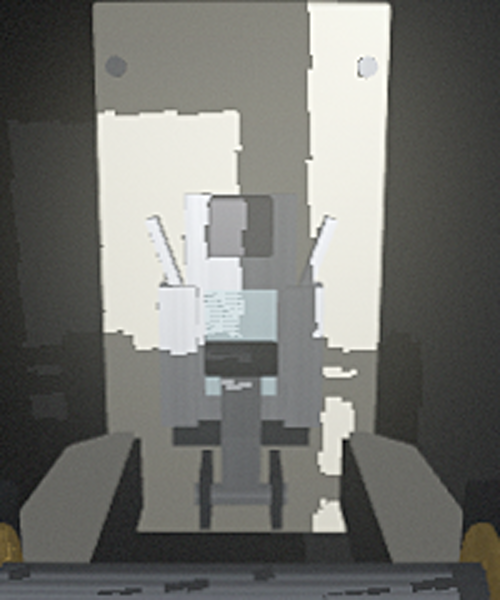

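The clip is down with its bar at (241,358), as predicted for the foot on the carrier. The carrier tail at row 193 matches the seated position, and the robot is clear.

```bash
python3 -c "
from plant import robot
print(robot.close_job())"
```

```text
the job is handed in; nothing more can be done
None
```

The job is handed in at about 40 s of the 72 s: the middle-sized carrier was pushed against the stop at about 10 N, the clip was brought down by hand until its foot held the carrier, and the robot is touching nothing; the verdict was not shown.

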